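Set the water feed of the wet grinder

TASK

Set the water feed: take the orange pick from its wooden holder and draw its tip slowly (no faster than about 5 cm/s) down inside the full length of the gutter's slot, from the blue end right to the brass end, then stand it back fully in its holder. Then turn the valve's red handle clockwise until the valve is closed against its stop, and back it off exactly two full turns anticlockwise. Finish still gripping the handle there, wheel at rest, so that it cannot creep while I lock it, and leave everything else on the bench alone.

Things in the scene. Friction and masses are not known exactly. Their poses are not given: they have to be found in the camera images.
- pick: Cleaning pick upright in the holder. Origin: its very tip; z runs up to the handle. Steel shank 5 mm thick to z 55 (pointed over the last 4 mm), brass collar 28 mm across z 55-60, orange handle z 60-125, 16 x 16 mm, its sides square to x and y, which start in line with the holder's. About 60 g. Pinch the handle from above at z about 98.
- holder: Fixed wooden block, 70 x 70 mm, 75 mm high, origin at the centre of its underside. One vertical through hole 13 mm wide in the middle of the top; the pick's shank hangs in it with the collar resting on the top.
- holder_seat (a point): Point on the hole's axis, 20 mm above the block's underside: where the pick's tip is when the pick is fully home in the holder.
- gutter: Fixed aluminium gutter block, 70 (x) x 180 (y) x 60 mm high; origin: centre of its underside. An open slot 12 mm wide and 12 mm deep (floor z 48, rim z 60) runs along y in the middle of its top (x = 0), y -80 to +80. A blue band across the top marks the -y end; a brass plug and spout (out to y +115) the +y end.
- wheel (a joint): Handwheel angle (rad). 0: closed, hard against its stop, the red handle beside the white post. Grows as it opens, anticlockwise from above, 6.283 a turn, to an upper stop at 17.3. Friction of about 0.08 N m keeps it where it is left; no spring. Starts 0.3 to 0.75 turn open.
- valve: Fixed brass valve, upright stem; origin: on the table on the stem's axis. Blue handwheel 116 mm across, rim z 84-96 mm, turns about z. A white post, 16 mm square, 76 mm high, stands 78 mm from the axis along the valve's +x, outside and below the rim: the handle stands beside it when closed. Copper stubs along y, 64 mm each way, top z 50.
- handle: Red upright crank handle on the handwheel, 20 mm thick, 58 mm high, spinning freely on its own pin, so a gripper carries it round without turning itself. Origin: centre of its foot, 42 mm from the stem's axis, 97.5 mm above the table. Its bearing about the stem, from the valve's +x, equals joint wheel. Pinch it from above about 33 mm above its foot.
- whetstone: Bystander, loose: terracotta-coloured sharpening stone, 70 x 200 x 30 mm, lying flat. Leave it where it is.
- knife: Bystander, loose: knife lying flat, 290 mm long along its y, dark wood handle. Leave it where it is.
- oil: Bystander, loose: yellow oil bottle, 56 mm across, 150 mm high, standing. Leave it where it is.
- mug: Bystander, loose: blue mug, 80 mm across, 90 mm high, standing. Leave it where it is.
- driver: Bystander, loose: red-handled screwdriver, 200 mm long along its x, lying. Leave it where it is.
- wrench: Bystander, loose: steel wrench, 180 mm long along its x, lying flat. Leave it where it is.
- disc: Bystander, loose: pale spare grinding disc, 80 mm across, 14 mm thick, lying flat. Leave it where it is.
Mind the look-alikes: they are no part of the job. Of the things that look like the holder, take the one that is farthest to the robot's left at the start.

How it is judged:
On the way, in this order (a step that is already met when the one before it is completed fails the run):
1. the pick's tip is down in the slot, in the slot at the blue end (x of pick in the frame of gutter between -0.008 and 0.008 m and z of pick in the frame of gutter between 0.04 and 0.0575 m and y of pick in the frame of gutter between -0.07 and -0.046 m and contact force between the fingers and pick above 1 N), for 0.1 s.
2. the pick's tip is down in the slot, a quarter of the way along (x of pick in the frame of gutter between -0.008 and 0.008 m and z of pick in the frame of gutter between 0.04 and 0.0575 m and y of pick in the frame of gutter between -0.041 and -0.017 m and contact force between the fingers and pick above 1 N), for 0.1 s.
3. the pick's tip is down in the slot, half way along (x of pick in the frame of gutter between -0.008 and 0.008 m and z of pick in the frame of gutter between 0.04 and 0.0575 m and y of pick in the frame of gutter between -0.012 and 0.012 m and contact force between the fingers and pick above 1 N), for 0.1 s.
4. the pick's tip is down in the slot, three quarters along (x of pick in the frame of gutter between -0.008 and 0.008 m and z of pick in the frame of gutter between 0.04 and 0.0575 m and y of pick in the frame of gutter between 0.017 and 0.041 m and contact force between the fingers and pick above 1 N), for 0.1 s.
5. the pick's tip is down in the slot, at the brass end (x of pick in the frame of gutter between -0.008 and 0.008 m and z of pick in the frame of gutter between 0.04 and 0.0575 m and y of pick in the frame of gutter between 0.046 and 0.07 m and contact force between the fingers and pick above 1 N), for 0.1 s.
6. the pick is back in its holder and let go (distance between pick and holder_seat below 0.008 m and angle between pick's own z axis and vertical below 0.1 rad and contact force between the fingers and pick below 0.1 N and linear speed of pick below 0.03 m/s), for 0.2 s.
7. the valve is closed to its stop, turned by the handle (value of joint wheel below 0.06 rad and contact force between the fingers and handle above 1 N), for 0.1 s.
At the end, for the whole second after the job is handed in: The wheel stands two turns (12.57 rad, within 0.26 rad or 15 degrees) open from its stop and at rest, the fingers grip the red handle (over 2 N), and the pick stands upright in its holder, its tip within 8 mm of the seat and tilted under 0.1 rad, untouched by the robot (value of joint wheel between 12.306 and 12.826 rad and velocity of joint wheel between -0.05 and 0.05 rad/s and contact force between the fingers and handle above 2 N and distance between pick and holder_seat below 0.008 m and angle between pick's own z axis and vertical below 0.1 rad and contact force between the arm and pick below 0.1 N); the arm keeps its last pose, push and grip.
It fails at once if the pick is dragged through the slot faster than 0.12 m/s (x of pick in the frame of gutter between -0.008 and 0.008 m and z of pick in the frame of gutter between 0.04 and 0.0575 m and y of pick in the frame of gutter between -0.045 and 0.045 m and linear speed of pick above 0.12 m/s).
It fails at once if a bystander is pushed more than 30 mm (distance of any of whetstone, knife, oil, mug, driver, wrench, disc from where it was at the start of the episode above 0.03 m).
It also fails if it takes over 72 s, if anything falls off the work surface, if the arm or the gripper's body presses on something with over 40 N, if the wrist force passes 120 N, or if a joint passes its speed limit or range.

ROBOT

A 6-joint arm with a two-finger parallel gripper is mounted at the origin on the work surface. World frame = base frame: x ahead of the robot, y to its left, z up, the work surface at z = 0. Lengths are in m, angles in rad, forces in N, time in s.
With the tool pointing down it reaches from about 0.325 to 0.9 m from the base axis. Payload 3.5 kg.
Tool frame: the origin (TCP) lies on the centre line of the jaws, within the pads' length; the fingertips stand 14 mm ahead of it and the grasp point (between the pads) lies 5 mm behind it; z points along the fingers, y is the line along which they close (so a half turn about z gives the same grasp; the last joint's range is limited). The gripper opens to 85 mm and grips with 20 to 120 N. Pads are 22 mm wide; open, the fingers measure 114 mm over their backs; the gripper's body (76 mm by 85 mm) begins 54 mm behind the grasp point. The pads swing forward as they close: fully open they stand 13 mm farther back than shut.
Start: joints at [1.127, 0.276, -0.026, 1.268, 0, 1.467], TCP at [0.209, 0.589, 0.245] pointing down, gripper open.
Joint ranges: [-3.12, 3.12], [-0.85, 1.88], [-1.08, 1.24], [-1.95, 2.15], [-1.57, 1.53], [-3.14, 3.14]. Speed limits (rad/s): [2.57, 2.57, 3.14, 3.14, 3.14, 3.14].

INTERFACE

Orientations are given as a rotation vector (axis times angle).
In Python, from cell import r, viewer, spotter gives the robot as it stands. The module is installed in compiled form; this text tells all that it offers.
- The arm moves only by the shell command python3 -m inch 'ROWS'. ROWS is JSON, one flat list of numbers, 7 for each row, row after row: the finger opening in m, from 0 to 0.0854, then the shift along the tool's x, y, z in m, then the turn, a rotation vector about the tool's x, y, z in rad. In form: [claw, x, y, z, ax, ay, az, claw, x, y, z, ax, ay, az, ...]. A call has 1 to 10 rows; each row shifts and turns the commanded pose from where the row before left it, along the tool's axes as they then stand; what a row does not reach is not made up. A row lasts 1/8 s, in which the tool goes at most 62.5 mm and 10.7 degrees, less where a joint would pass 70% of its speed; a pose out of reach is approached as far as the arm can. A call is refused whole if a number of a shift passes 0.0625 or a number of a turn 0.188, either way. A call with a gripper value outside its range is refused whole. The fingers move at their own pace and stop on an object; the grip force is fixed at half the most. Time passes only in rows, so rows that do not move let the fingers close. It gives the time, the measured TCP pose, the force, the opening and the grip force at its end, in the units of the state.
- r.observe(): the state, without advancing time (a new reading comes with each control period).
- viewer.camera(name): name is "side" or "top" or "wrist"; returns a dict with "color" (420x560x3 uint8, blue, green, red), "K" (3x3 intrinsics, pixels), "dist_coeffs" ([k1, k2, p1, p2, k3] as OpenCV has them; the pictures are not rectified), "eye" and "orientation" of the camera in the world; the wrist camera has in their place "tool_from_camera" (4x4, takes a point from camera to tool coordinates, whose origin is the TCP and whose axes are the flange's). Camera axes: x right, y up, looking along -z (the intrinsics and any distortion apply to the point x, -y, -z); pixel columns grow to the right and rows downward; lengths in m; the calibration is good to about 2 mm. A picture is of the moment at which its call begins: read the wrist's pose just before it. There is no depth.
- r.close_job(): hands the job in; it is judged then, once.
Trained networks look in a picture, given as the dict that the camera call returned (one of the last four; its "shot" number tells which), for a name from the list of things; names that differ only in an ending like _2 or _b are one class to them, and where a whole thing is asked for, a point or a joint stands for the part that bears it (a point fixed in the world has none). Each returns a list of dicts, best first, with "p" (0 to 1); they miss things now and then, are a little off and sometimes report something else, mostly with a low value. They report only what shows in the picture. A call takes as long as a camera call. They do not tell look-alikes from the thing itself.
- spotter.find_in(label, picture): "box" ([left, top, width, height] in pixels, round what is visible of it).
- spotter.place_of(label, picture): "at" ([column, row] in pixels: a listed point, or the origin of a listed thing).
The state is a dict: "t": time; "joint_pos": joint angles; "joint_velocities": joint speeds; "joint_efforts": joint torques, N m; "tool_pos": TCP position; "tcp_rot": TCP orientation; "contact_force": force on the tool from outside, world axes, zero at the start; "wrist_torque": the same for the moment, N m; "finger_gap": finger opening in m; "grasp_force": force on a finger pad.
Only numpy, scipy, OpenCV 4.12 (cv2) and the standard library are available. Lean on these libraries where they do the work, as an engineer would, in place of code of your own. Each camera call takes 0.05 s, during which the arm holds its last target. There are 200 camera calls.

## Working session

There is one attempt and no reset: what is moved stays moved. The work goes in short steps, Python scripts to look and compute and a shell command to move; the robot and the scene stay as the last step left them, time stands still between calls to the robot, and variables do not carry over. Pictures are saved under pics/ and viewed, at most 10 in all, crops included, and the job is handed in when it is done.

```bash
mkdir -p pics
cat > h.py <<'E'
import numpy as np, cv2
from scipy.spatial.transform import Rotation as R
from cell import r, viewer, spotter
def cam(p, st=None):
    if 'tool_from_camera' in p:
        T=np.array(p['tool_from_camera']); Rt=R.from_rotvec(st['tcp_rot']).as_matrix()
        return Rt@T[:3,:3], Rt@T[:3,3]+np.array(st['tool_pos'])
    o=np.array(p['orientation'],float)
    M=o if o.shape==(3,3) else (R.from_rotvec(o).as_matrix() if o.size==3 else R.from_quat(o).as_matrix())
    return M, np.array(p['eye'])
def ray(p,px,st=None):
    M,e=cam(p,st)
    u=cv2.undistortPoints(np.array([[px]],float),np.array(p['K']),np.array(p['dist_coeffs']))[0,0]
    return e, M@np.array([u[0],-u[1],-1.])
def atz(p,px,z,st=None):
    e,d=ray(p,px,st); return e+d*(z-e[2])/d[2]
def proj(p,X,st=None):
    M,e=cam(p,st); c=(np.atleast_2d(X)-e)@M*[1,-1,-1]
    return cv2.projectPoints(c,np.zeros(3),np.zeros(3),np.array(p['K']),np.array(p['dist_coeffs']))[0][:,0]
E
python3 - <<'E'
from h import *
st=r.observe(); print(st)
for n in ['top','side','wrist']:
    st=r.observe(); p=viewer.camera(n); cv2.imwrite(f'pics/{n}0.png',p['color'])
    print(n,{k:np.round(v,3).tolist() for k,v in p.items() if k in('eye','orientation','K','tool_from_camera')})
    for l in ['pick','holder','holder_seat','gutter','valve','handle']:
        for a in spotter.place_of(l,p): print(l,np.round(a['at'],1),round(a['p'],2),np.round(atz(p,a['at'],0,st),3))
E
```

```text
{'t': 0.0, 'joint_pos': array([ 1.12662585e+00,  2.77151161e-01, -2.79234991e-02,  1.26796177e+00,
        6.75817387e-06,  1.46743598e+00]), 'joint_velocities': array([ 0.00055091,  0.00105803,  0.00021279, -0.00096092, -0.00031872,
       -0.00019825]), 'joint_efforts': array([ 8.59121678e-05, -4.45511413e+01,  2.95203602e+01,  1.64083159e-02,
       -1.06859777e-04,  6.33236866e-06]), 'tool_pos': array([0.20856584, 0.58837501, 0.24412829]), 'tcp_rot': array([-0.53265207, -3.09548525,  0.00338418]), 'contact_force': array([ 0.34516535, -0.15794736, -0.1031421 ]), 'wrist_torque': array([0.02059518, 0.00556353, 0.00412324]), 'grasp_force': 0.0, 'finger_gap': 0.08487600046891049}
top {'K': [[445.019, 0.0, 286.364], [0.0, 445.019, 216.732], [0.0, 0.0, 1.0]], 'eye': [0.346, -0.006, 1.5], 'orientation': [0.132, -0.102, -1.555]}
pick [296.5 229. ] 0.46 [ 0.53  -0.011  0.   ]
holder [393.3 280.2] 0.82 [ 0.362 -0.335  0.   ]
holder [384.1 191.7] 0.69 [ 0.662 -0.31   0.   ]
holder [298.8 234. ] 0.68 [ 0.513 -0.019  0.   ]
holder [298.7 227.7] 0.4 [ 0.535 -0.019  0.   ]
holder_seat [296.  232
[... 585 characters left out ...]
der [247.5 353.1] 0.74 [ 0.36  -0.328  0.   ]
holder [266.6 235.9] 0.66 [ 0.525 -0.014  0.   ]
holder_seat [267.2 234. ] 0.76 [ 0.529 -0.008  0.   ]
holder_seat [334.7 336.7] 0.72 [ 0.552 -0.361  0.   ]
holder_seat [249.2 347.2] 0.61 [ 0.368 -0.316  0.   ]
holder_seat [364.  295.5] 0.55 [ 0.671 -0.287  0.   ]
gutter [241.3 188.2] 0.65 [0.527 0.205 0.   ]
valve [300.7 289.1] 0.97 [ 0.537 -0.213  0.   ]
handle [285.6 258.5] 0.6 [ 0.541 -0.109  0.   ]
handle [266.  229.7] 0.5 [0.532 0.009 0.   ]
wrist {'K': [[352.347, 0.0, 271.825], [0.0, 352.347, 209.463], [0.0, 0.0, 1.0]], 'tool_from_camera': [[-0.0, 0.966, 0.26, 0.065], [1.0, 0.0, 0.0, 0.0], [0.0, 0.26, -0.966, -0.13], [0.0, 0.0, 0.0, 1.0]]}
```

View pics/top0.png

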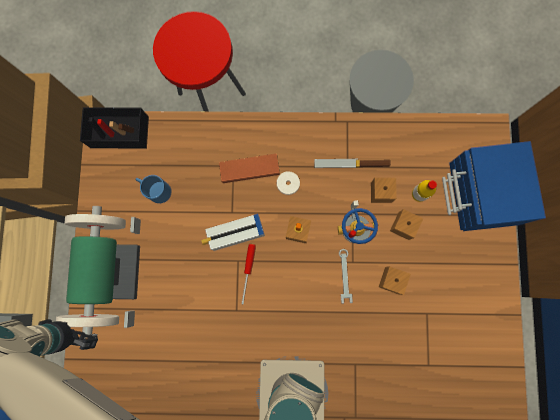

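View pics/side0.png

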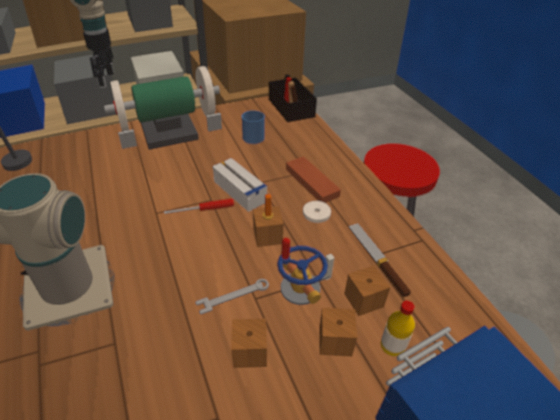

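The top view shows the pick in the leftmost holder at about (298,229). The gutter has its blue end at (260,225) and brass spout at (205,240). The valve is at (358,226), with its red handle near (351,233) and white post at (355,203). The side view agrees. Next I move over the area for a wrist view.

```bash
python3 -m inch '[0.085,-0.042,-0.041,-0.009,0,0,0,0.085,-0.042,-0.041,-0.009,0,0,0,0.085,-0.042,-0.041,-0.009,0,0,0,0.085,-0.042,-0.041,-0.009,0,0,0,0.085,-0.042,-0.041,-0.009,0,0,0,0.085,-0.042,-0.041,-0.009,0,0,0,0.085,-0.042,-0.041,-0.009,0,0,0,0.085,-0.042,-0.041,-0.009,0,0,0,0.085,-0.042,-0.041,-0.009,0,0,0,0.085,-0.042,-0.041,-0.009,0,0,0]'
python3 -m inch '[0.085,-0.03,-0.03,0,0,0,0,0.085,0,0,0,0,0,0,0.085,0,0,0,0,0,0]'
python3 - <<'E'
from h import *
st=r.observe(); p=viewer.camera('wrist'); print(st['tool_pos'],st['tcp_rot'],st['joint_pos'])
cv2.imwrite('pics/w1.png',p['color'])
np.savez('w1.npz',K=p['K'],dist_coeffs=p['dist_coeffs'],tool_from_camera=p['tool_from_camera'],color=p['color'],tool_pos=st['tool_pos'],tcp_rot=st['tcp_rot'])
for l,z in [('pick',.02),('holder',0),('holder_seat',.02),('gutter',0),('valve',0),('handle',.0975)]:
    for a in spotter.place_of(l,p): print(l,np.round(a['at'],1),round(a['p'],2),np.round(atz(p,a['at'],z,st),3))
E
```

```text
t: 2.3
tool_pos: [0.4683, 0.0604, 0.336]
tcp_rot: [0.533, 3.095, 0.001]
contact_force: [0.8, -0.1, 0.2]
finger_gap: 0.0852
grasp_force: 0.0
t: 2.68
tool_pos: [0.4856, 0.0241, 0.3352]
tcp_rot: [-0.533, -3.095, -0.001]
contact_force: [0.1, 0.3, -0.9]
finger_gap: 0.0852
grasp_force: 0.0
[0.48558762 0.02414503 0.33519137] [-5.33175548e-01 -3.09524883e+00 -5.24244152e-04] [-8.36039126e-02 -7.27723932e-03 -1.66128993e-01  1.41267080e+00
  3.98416984e-04  2.57560111e-01]
pick [253.5 209.1] 0.73 [ 0.529 -0.016  0.02 ]
holder [ 37.9 290.7] 0.64 [ 0.544 -0.37   0.   ]
holder [253.2 202.5] 0.61 [ 0.525 -0.016  0.   ]
holder [402.9 144.9] 0.43 [0.517 0.196 0.   ]
holder_seat [ 29.6 299.8] 0.79 [ 0.548 -0.372  0.02 ]
gutter [403.1 144. ] 0.61 [0.516 0.196 0.   ]
valve [128.  254.2] 0.93 [ 0.536 -0.212  0.   ]
handle [106.8 257.1] 0.78 [ 0.508 -0.183  0.098]
```

View pics/w1.png

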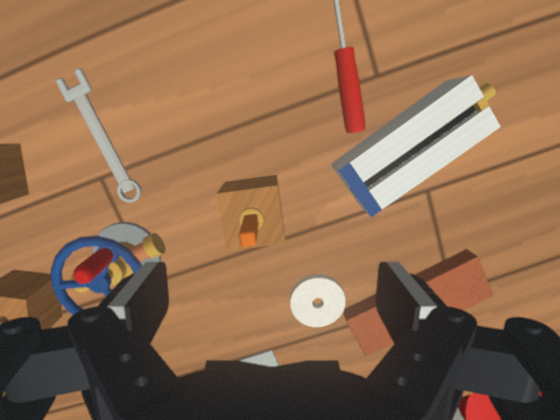

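The wrist view shows these features:
- **Holder:** top corners near (219,192), (277,178) and (286,240), with the pick handle at (249,232).
- **Gutter:** rim corners near (333,165), (475,76), (499,124) and (374,216), with the blue end nearer the holder.
- **Valve:** wheel around (95,272), with the red handle at (93,265).

```bash
cat > fit.py <<'E'
from h import *
d=np.load('w1.npz'); p={k:d[k] for k in ('K','dist_coeffs','tool_from_camera','color')}; st={'tool_pos':d['tool_pos'],'tcp_rot':d['tcp_rot']}
f=lambda px,z: atz(p,px,z,st)[:2]
print('holder', [np.round(f(c,.075),4) for c in [(219,192),(277,178),(286,240)]])
g=[f(c,.06) for c in [(333,165),(475,76),(499,124),(374,216)]]
print('gutter',np.round(g,4),'c',np.mean(g,0)); v=(g[1]+g[2]-g[0]-g[3]); print('yaw +y dir deg',np.degrees(np.arctan2(v[1],v[0])))
hsv=cv2.cvtColor(p['color'],cv2.COLOR_BGR2HSV)
def blob(lo,hi,box):
    m=cv2.inRange(hsv,np.array(lo),np.array(hi)); k=np.zeros_like(m); x,y,w,h=box; k[y:y+h,x:x+w]=m[y:y+h,x:x+w]; return np.argwhere(k)[:,::-1].astype(float)
b=blob((8,200,120),(20,255,255),(225,205,50,50)); print('orange',b.min(0),b.max(0),b.mean(0))
for t in [(0,150,80),]:
    b=blob(t,(6,255,255),(60,235,70,60)); print('red',b.min(0),b.max(0),b.mean(0))
w=blob((100,120,60),(125,255,255),(40,225,110,110))
hull=cv2.convexHull(w.astype(np.float32))[:,0]
W=np.array([f(c,.09) for c in hull]); A=np.c_[2*W,np.ones(len(W))]; s=np.linalg.lstsq(A,(W**2).sum(1),rcond=None)[0]
print('wheel c',s[:2],'R',np.sqrt(s[2]+s[:2]@s[:2]))
E
python3 fit.py
python3 -c "
import cv2
a=cv2.imread('pics/w1.png');b=cv2.resize(a[155:275,30:310],None,fx=2.8,fy=2.8,interpolation=cv2.INTER_CUBIC);cv2.imwrite('pics/w1c.png',b)
a=cv2.imread('pics/top0.png');"
```

```text
holder [array([ 0.4842, -0.0386]), array([0.4911, 0.0286]), array([0.5641, 0.0141])]
gutter [[0.5009 0.0938]
 [0.4584 0.273 ]
 [0.519  0.2892]
 [0.5761 0.1225]] c [0.51361226 0.19463666]
yaw +y dir deg 106.0762409050218
orange [241. 238.] [241. 238.] [241. 238.]
red [ 74. 249.] [111. 281.] [ 92.05397301 265.66416792]
wheel c [ 0.53099198 -0.21409674] R 0.053309077161940444
```

View pics/w1c.png

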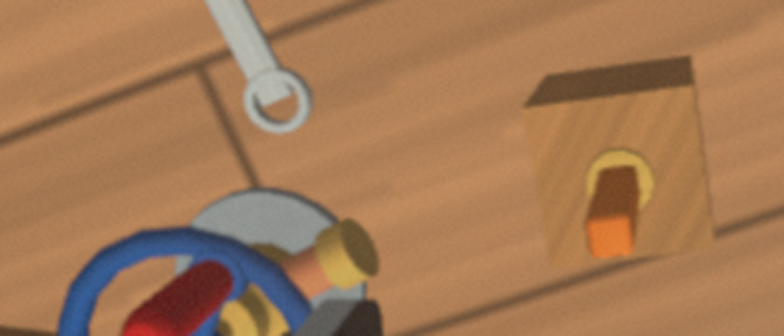

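The crop gives sharper corners. The holder top is at crop (525,106), (692,83), (714,240) and (552,265). The handle top centre is (611,234) and the collar centre (620,182).

```bash
cat >> fit.py <<'E'
print('----')
c=lambda x,y:(30+(x+.5)/2.8-.5,155+(y+.5)/2.8-.5)
h=np.array([f(c(*q),.075) for q in [(525,106),(692,83),(714,240),(552,265)]]); print(h,h.mean(0))
for a,b in [(0,1),(3,2),(0,3),(1,2)]:
    v=h[b]-h[a]; print(np.linalg.norm(v),np.degrees(np.arctan2(v[1],v[0])))
print('top',f(c(611,234),.145),'collar',f(c(620,182),.08))
t=np.array([f(c(*q),.145) for q in [(590,214),(634,214),(629,254),(587,250)]])
for a,b in [(0,1),(3,2),(0,3),(1,2)]:
    v=t[b]-t[a]; print(np.linalg.norm(v),np.degrees(np.arctan2(v[1],v[0])))
print('tool y',np.degrees(np.arctan2(*R.from_rotvec(st['tcp_rot']).as_matrix()[[1,0],1])))
E
python3 fit.py | sed -n '/----/,$p'
```

```text
----
[[ 0.48410034 -0.04080238]
 [ 0.49783949  0.0259874 ]
 [ 0.56403757  0.01251436]
 [ 0.55174382 -0.05567763]] [ 0.5244303  -0.01449456]
0.06818825629408937 78.37598559471799
0.06929129834908064 79.78040553361939
0.0692597553582485 -12.402318422075334
0.06755523241185278 -11.504059778546772
top [ 0.52513479 -0.01411229] collar [ 0.5257355  -0.01496617]
0.015038346270111476 70.46165190973223
0.014559271613841776 64.68105397157878
0.013162461128537119 -25.451438426821376
0.014683466001493721 -27.00893944025086
tool y 70.45272841990958
```

```bash
python3 -m inch '[0.085,-0.05,-0.023,0.01,0,0,0,0.085,0,0,0.03,0,0,-0.14,0.085,0,0,0.03,0,0,0,0.085,0,0,0.03,0,0,0,0.085,0,0,0,0,0,0]'
python3 - <<'E'
from h import *
st=r.observe(); p=viewer.camera('wrist'); print(st['tool_pos'],st['tcp_rot'])
np.savez('w2.npz',K=p['K'],dist_coeffs=p['dist_coeffs'],tool_from_camera=p['tool_from_camera'],color=p['color'],tool_pos=st['tool_pos'],tcp_rot=st['tcp_rot'])
cv2.imwrite('pics/w2.png',p['color'])
print(proj(p,[[.525,-.0145,.145],[.525,-.0145,.08]],st))
E
```

```text
t: 3.65
tool_pos: [0.5232, -0.0138, 0.2328]
tcp_rot: [-0.313, -3.12, -0.0]
contact_force: [-0.0, -0.5, -0.3]
finger_gap: 0.0849
grasp_force: 0.0
[ 0.52320292 -0.01378542  0.23279503] [-3.13450408e-01 -3.11996321e+00 -4.97123035e-04]
[[271.25720579 222.10258811]
 [271.425323   199.2911302 ]]
```

View pics/w2.png

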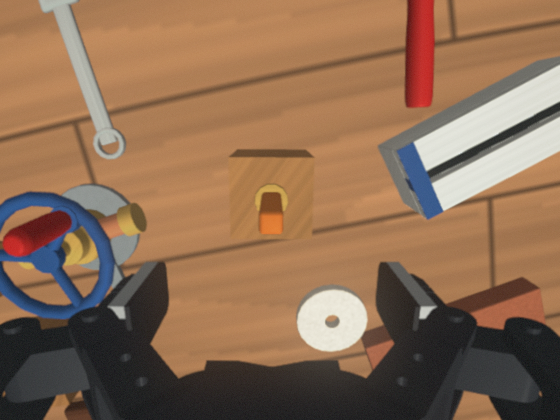

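The holder edges are square with the picture. The handle top at (271,226) and collar at (271,200) match the prediction, so I descend and grasp.

```bash
python3 -m inch '[0.085,-0.002,0,0.03,0,0,0,0.085,0,0,0.03,0,0,0,0.085,0,0,0.03,0,0,0,0.085,0,0,0.03,0,0,0,0.005,0,0,0,0,0,0,0.005,0,0,0,0,0,0,0.005,0,0,0,0,0,0,0.005,0,0,0,0,0,0,0.005,0,0,0,0,0,0]'
```

```text
t: 4.82
tool_pos: [0.5286, -0.015, 0.1168]
tcp_rot: [0.315, 3.123, -0.0]
contact_force: [-0.7, 0.0, 5.8]
finger_gap: 0.0152
grasp_force: 58.6
```

```bash
python3 -m inch '[0.005,0,0,-0.01,0,0,0,0.005,0,0,-0.025,0,0,0,0.005,0,0,-0.03,0,0,0,0.005,0,0,-0.035,0,0,0,0.005,0,0,-0.035,0,0,0,0.005,0.015,0.03,0,0,0,0,0.005,0.02,0.04,0,0,0,0,0.005,0.015,0.035,0,0,0,0,0.005,0,0,0,0,0,0,0.005,0,0,0,0,0,0]'
python3 - <<'E'
from h import *
st=r.observe(); p=viewer.camera('wrist'); print(st['tool_pos'],st['tcp_rot'])
np.savez('w3.npz',K=p['K'],dist_coeffs=p['dist_coeffs'],tool_from_camera=p['tool_from_camera'],color=p['color'],tool_pos=st['tool_pos'],tcp_rot=st['tcp_rot'])
cv2.imwrite('pics/w3.png',p['color'])
E
```

```text
t: 6.08
tool_pos: [0.4992, 0.0978, 0.2504]
tcp_rot: [0.314, 3.126, -0.001]
contact_force: [0.4, 0.6, -0.3]
finger_gap: 0.0155
grasp_force: 58.7
[0.49923072 0.09775897 0.25038026] [ 3.14470799e-01  3.12578985e+00 -8.72832800e-04]
```

View pics/w3.png

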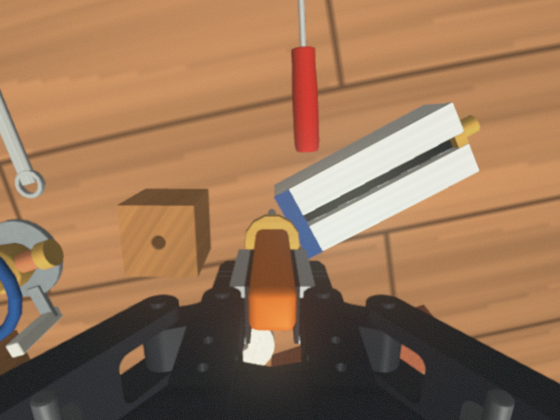

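The pick is held upright in the jaws. The gutter is fully visible, with its blue end at about (300,220) and brass end at (465,140). The empty holder hole is at (158,242).

```bash
cat > fit3.py <<'E'
from h import *
d=np.load('w3.npz'); p={k:d[k] for k in ('K','dist_coeffs','tool_from_camera','color')}; st={'tool_pos':d['tool_pos'],'tcp_rot':d['tcp_rot']}
f=lambda px,z: atz(p,px,z,st)[:2]
hsv=cv2.cvtColor(p['color'],cv2.COLOR_BGR2HSV)
m=cv2.inRange(hsv,np.array((0,0,205)),np.array((179,60,255))); m[:,:270]=0; m[:90]=0; m[260:]=0; m[:,490:]=0
n,l,s,_=cv2.connectedComponentsWithStats(m); print(s[1:][s[1:,4]>300])
pts=np.argwhere(np.isin(l,[i for i in range(1,n) if s[i,4]>300]))[:,::-1].astype(np.float32)
W=np.array([f(q,.06) for q in pts],np.float32)
print(cv2.minAreaRect(W))
v=np.linalg.svd(W-W.mean(0),full_matrices=False)[2][0]; v*=np.sign(v[1])
# slot: dark pixels inside hull, project at rim
u=np.array([v[1],-v[0]]) # gutter +x
hull=cv2.convexHull(pts); k=np.zeros(m.shape,np.uint8); cv2.fillConvexPoly(k,hull.astype(int),1)
a=W@v; b=W@u
for lo in np.linspace(a.min()+.02,a.max()-.02,6):
    q=b[abs(a-lo)<.004]; q=np.sort(q); g=np.argmax(np.diff(q)); print(round(lo,3),'outer',q[0],q[-1],'mid',(q[0]+q[-1])/2,'slot',q[g],q[g+1],(q[g]+q[g+1])/2)
print('v',v,np.degrees(np.arctan2(v[1],v[0])),'a range',a.min(),a.max())
blue=cv2.inRange(hsv,np.array((100,120,60)),np.array((125,255,255))); blue[:,:270]=0; blue[265:]=0; blue[:180]=0
P=np.argwhere(blue)[:,::-1]; P=P[P[:,0]<330]; B=np.array([f(q,.06) for q in P]); print('blue a',np.percentile(B@v,[2,98]))
g=cv2.cvtColor(p['color'],cv2.COLOR_BGR2GRAY)[230:255,145:172]; y,x=np.where(g<65); 
if len(x): print('hole px',x.mean()+145,y.mean()+230,len(x),f((x.mean()+145,y.mean()+230),.075))
E
python3 fit3.py
```

```text
[[ 290  103  174  112 5479]
 [ 310  144  169  106 5082]]
((0.5132599472999573, 0.20150139927864075), (0.06973705440759659, 0.164218008518219), 17.20060920715332)
-0.022 outer 0.51518416 0.584514 mid 0.5498491 slot 0.5431162 0.5562792 0.5496977
0.003 outer 0.51503736 0.5846901 mid 0.5498637 slot 0.54277164 0.5561974 0.5494845
0.028 outer 0.5152671 0.5844281 mid 0.5498476 slot 0.54281086 0.5561698 0.54949033
0.052 outer 0.51516366 0.5846712 mid 0.54991746 slot 0.5429026 0.55616605 0.5495343
0.077 outer 0.51516026 0.58451813 mid 0.5498392 slot 0.5430071 0.55659735 0.5498022
0.102 outer 0.51525944 0.58438647 mid 0.5498229 slot 0.5431249 0.55630934 0.5497171
v [-0.29703745  0.9548658 ] 107.27975 a range -0.042172495 0.12210049
blue a [-0.05619197 -0.04434823]
```

```bash
cat >> fit3.py <<'E'
print('----')
M=R.from_rotvec(st['tcp_rot']).as_matrix(); tp=st['tool_pos']
z=tp[2]-.0968
for n,px,zz in [('collar edge',(272,215),z+.06),('tip',(271,210),z)]:
    X=atz(p,px,zz,st); print(n,(M.T@(X-tp)).round(4))
c=cv2.resize(p['color'][195:290,100:320],None,fx=3.6,fy=3.6,interpolation=cv2.INTER_CUBIC); cv2.imwrite('pics/w3c.png',c)
for h in (.1,.105): print(proj(p,[tp+M@np.array([x,0,h-.003]) for x in (-.004,0,.004)],st))
E
python3 fit3.py | sed -n '/----/,$p'
```

```text
----
collar edge [0.0169 0.0002 0.0368]
tip [ 0.0032 -0.0005  0.0968]
[[271.75893295 220.29448635]
 [271.75672789 214.56953695]
 [271.75450521 208.79334899]]
[[271.76241054 218.18074654]
 [271.76026557 212.56133577]
 [271.75810376 206.89281733]]
```

View pics/w3c.png

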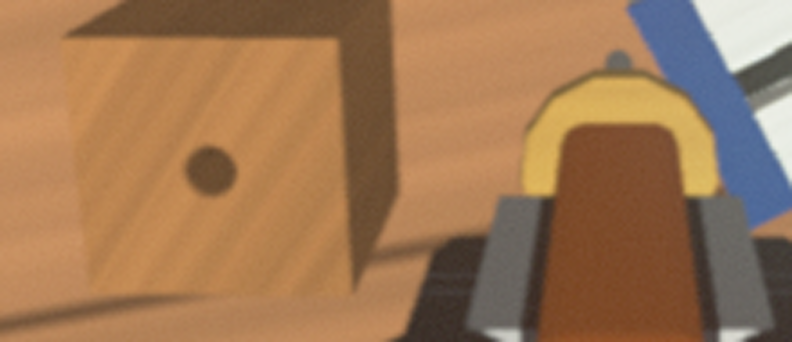

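The shank tip just above the collar confirms the pick axis is at tool x +3 mm, which agrees with the hole position (0.5256, -0.0144).

```bash
python3 -m inch '[0.005,-0.018,0.017,0,0,0,0,0.005,-0.017,0.0165,0,0,0,0,0.005,0,0,0.03,0,0,0,0.005,0,0,0.03,0,0,0,0.005,0,0,0.02,0,0,0,0.005,0,0,0,0,0,0,0.005,0,0,0,0,0,0]'
python3 - <<'E'
from h import *
st=r.observe(); p=viewer.camera('wrist')
M=R.from_rotvec(st['tcp_rot']).as_matrix(); X=np.array(st['tool_pos']); tip=X+M@[.003,0,.0968]
v=np.array([-.29704,.95487]);u=np.array([.95487,.29704])
print(X,'tip',tip,'gutter x,y',tip[:2]@u-.5498,tip[:2]@v-.032)
print('step tool per 6mm along +y',M.T@np.r_[v*.006,0], 'tool of +u',M.T@np.r_[u,0], 'z axis',M[:,2])
cv2.imwrite('pics/w4.png',cv2.resize(p['color'][120:300,200:420],None,fx=3,fy=3,interpolation=cv2.INTER_CUBIC))
E
```

```text
t: 7.0
tool_pos: [0.5411, 0.1233, 0.1711]
tcp_rot: [0.316, 3.124, 0.0]
contact_force: [-0.3, -0.0, -0.9]
finger_gap: 0.0153
grasp_force: 58.7
[0.54111623 0.12325378 0.17114955] tip [0.53829167 0.1238583  0.07434616] gutter x,y 0.0009894355927968501 -0.07362558381913163
step tool per 6mm along +y [ 2.89488394e-03  5.25547186e-03 -1.93395008e-06] tool of +u [-0.87591128  0.48248069  0.0011385 ] z axis [ 1.18285263e-03  3.04015549e-05 -9.99999300e-01]
```

View pics/w4.png

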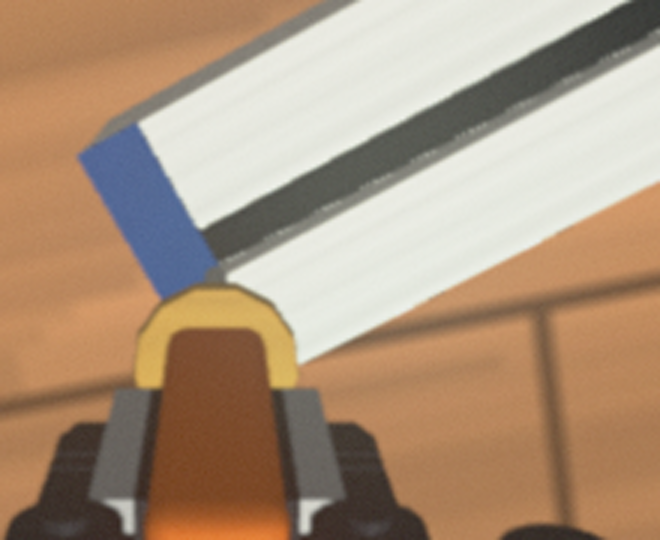

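```bash
python3 -m inch '[0.005,0.0023,0.002,0,0,0,0,0.005,0,0,0.007,0,0,0,0.005,0,0,0.007,0,0,0,0.005,0,0,0.008,0,0,0,0.005,0,0,0,0,0,0,0.005,0,0,0,0,0,0]'
python3 - <<'E'
from h import *
st=r.observe()
M=R.from_rotvec(st['tcp_rot']).as_matrix(); X=np.array(st['tool_pos']); tip=X+M@[.003,0,.0968]
v=np.array([-.29704,.95487]);u=np.array([.95487,.29704])
print('tip',tip,'gutter x,y',tip[:2]@u-.5498,tip[:2]@v-.032,st['contact_force'])
E
```

```text
t: 7.8
tool_pos: [0.5384, 0.1263, 0.1482]
tcp_rot: [-0.315, -3.126, 0.0]
contact_force: [0.1, 0.1, -1.0]
finger_gap: 0.0154
grasp_force: 58.7
tip [0.53545036 0.1268826  0.05140242] gutter x,y -0.0008253032820458861 -0.06989378866016177 [ 0.07156991  0.07964346 -0.96445309]
```

```bash
python3 -m inch '[0.005,0.001,0.003,0,0,0,0,0.005,0.0028,0.0051,0,0,0,0,0.005,0.0028,0.0051,0,0,0,0,0.005,0.0028,0.0051,0,0,0,0,0.005,0.0028,0.0051,0,0,0,0,0.005,0.0028,0.0051,0,0,0,0,0.005,0.0028,0.0051,0,0,0,0,0.005,0.0028,0.0051,0,0,0,0]'
cat > gp.py <<'E'
from h import *
st=r.observe()
M=R.from_rotvec(st['tcp_rot']).as_matrix(); X=np.array(st['tool_pos']); tip=X+M@[.003,0,.0968]
v=np.array([-.29704,.95487]);u=np.array([.95487,.29704])
print('tip',tip,'gutter x,y',tip[:2]@u-.5498,tip[:2]@v-.032,st['contact_force'])
E
python3 gp.py
```

```text
t: 8.8
tool_pos: [0.5259, 0.1687, 0.1483]
tcp_rot: [-0.315, -3.126, -0.0]
contact_force: [-0.5, -0.2, -1.2]
finger_gap: 0.0154
grasp_force: 58.7
tip [0.52290807 0.16929347 0.05149406] gutter x,y -0.00020384340565959835 -0.025671357889831308 [-0.49147351 -0.23139919 -1.22840683]
```

```bash
python3 -m inch '[0.005,0.0028,0.0051,0,0,0,0,0.005,0.0028,0.0051,0,0,0,0,0.005,0.0028,0.0051,0,0,0,0,0.005,0.0028,0.0051,0,0,0,0,0.005,0.0028,0.0051,0,0,0,0,0.005,0.0028,0.0051,0,0,0,0,0.005,0.0028,0.0051,0,0,0,0,0.005,0.0028,0.0051,0,0,0,0]'; python3 gp.py
python3 -m inch '[0.005,0.0028,0.0051,0,0,0,0,0.005,0.0028,0.0051,0,0,0,0,0.005,0.0028,0.0051,0,0,0,0,0.005,0.0028,0.0051,0,0,0,0,0.005,0.0028,0.0051,0,0,0,0,0.005,0.0028,0.0051,0,0,0,0,0.005,0.0028,0.0051,0,0,0,0,0.005,0.0028,0.0051,0,0,0,0,0.005,0,0,0,0,0,0]'; python3 gp.py
```

```text
t: 9.8
tool_pos: [0.512, 0.2131, 0.1483]
tcp_rot: [0.315, 3.126, -0.0]
contact_force: [-0.9, -0.2, -0.5]
finger_gap: 0.0148
grasp_force: 58.7
tip [0.50910521 0.21373876 0.0515167 ] gutter x,y -0.00018174815301685854 0.02086812105700285 [-0.86055335 -0.15488049 -0.51041438]
t: 10.92
tool_pos: [0.4982, 0.2576, 0.1483]
tcp_rot: [0.314, 3.126, -0.0]
contact_force: [0.3, 0.4, 0.0]
finger_gap: 0.0152
grasp_force: 58.7
tip [0.49526763 0.25818144 0.05149536] gutter x,y -0.00019358442055050773 0.06741541109898047 [0.3227499  0.35359946 0.01640169]
```

```bash
python3 -m inch '[0.005,0.0026,0.0048,0,0,0,0,0.005,0,0,-0.02,0,0,0,0.005,0,0,-0.04,0,0,0,0.005,0,0,-0.04,0,0,0,0.005,-0.017,-0.053,0,0,0,0,0.005,-0.018,-0.053,0,0,0,0,0.005,-0.017,-0.053,0,0,0,0,0.005,-0.018,-0.053,0,0,0,0,0.005,-0.017,-0.053,0,0,0,0,0.005,0,0,0,0,0,0]'
python3 -m inch '[0.005,0,0,0,0,0,0,0.005,0,0,0,0,0,0]'
cat > hp.py <<'E'
from h import *
st=r.observe(); p=viewer.camera('wrist')
M=R.from_rotvec(st['tcp_rot']).as_matrix(); X=np.array(st['tool_pos']); tip=X+M@[.003,0,.0968]
print('tip',tip,'need tool',M.T@(np.array([.5256,-.0144,.02])-tip), st['contact_force'])
cv2.imwrite('pics/w5.png',cv2.resize(p['color'][120:300,160:380],None,fx=3,fy=3,interpolation=cv2.INTER_CUBIC))
print((proj(p,[tip,tip+[0,0,.06]],st)-[160,120])*3)
E
python3 hp.py
```

```text
t: 12.18
tool_pos: [0.5296, -0.0179, 0.2484]
tcp_rot: [0.324, 3.124, -0.001]
contact_force: [0.3, 0.9, -0.8]
finger_gap: 0.015
grasp_force: 58.8
t: 12.42
tool_pos: [0.5289, -0.0134, 0.2483]
tcp_rot: [-0.312, -3.126, -0.001]
contact_force: [-0.0, 0.2, -1.1]
finger_gap: 0.0153
grasp_force: 58.8
tip [ 0.52594141 -0.01274842  0.15145194] need tool [-3.86084834e-05 -1.72714876e-03  1.31451404e-01] [-0.01052372  0.20944839 -1.14331129]
[[335.26661763 270.96395589]
 [335.20284268 364.98149933]]
```

```bash
python3 -m inch '[0.005,0,-0.0016,0.02,0,0,0,0.005,0,0,0.025,0,0,0,0.005,0,0,0.015,0,0,0,0.005,0,0,0,0,0,0,0.005,0,0,0,0,0,0]'; python3 hp.py
```

```text
t: 13.1
tool_pos: [0.5295, -0.0159, 0.1891]
tcp_rot: [0.314, 3.125, -0.0]
contact_force: [0.4, -0.3, -0.5]
finger_gap: 0.0154
grasp_force: 58.9
tip [ 0.52663897 -0.01534102  0.0923136 ] need tool [0.00129915 0.00070955 0.07231203] [ 0.39499561 -0.30739531 -0.47863063]
[[335.26285808 270.957988  ]
 [335.1173628  365.53145391]]
```

View pics/w5.png

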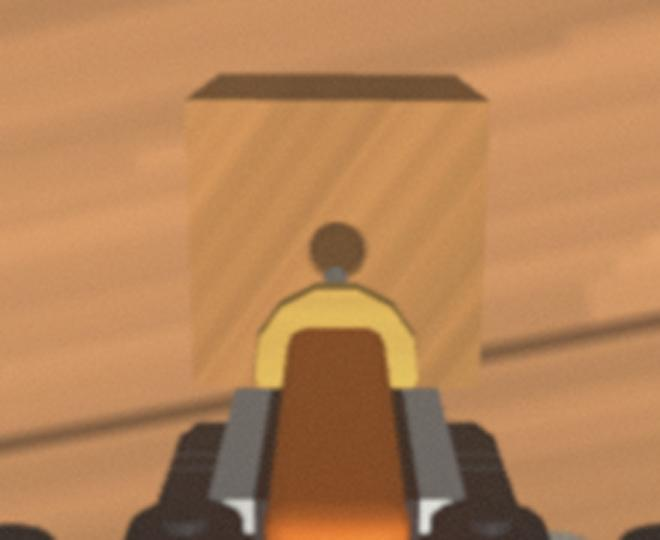

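The tip at (335,270) is just in front of the hole centre at (337,249), as it should be before the last 17 mm of drop. I'll check that numerically before inserting.

Run:
```python
from h import *
st=r.observe(); p=viewer.camera('wrist')
M=R.from_rotvec(st['tcp_rot']).as_matrix(); X=np.array(st['tool_pos'])
c=lambda x,y:(160+(x+.5)/3-.5,120+(y+.5)/3-.5)
h=atz(p,c(337,249),.075,st); t=atz(p,c(335,272),X[2]-.0968,st); print(h,t,M.T@(h-t), (M.T@(t-X)))
```

```text
[ 0.52610833 -0.01518939  0.075     ] [ 0.52685647 -0.01579935  0.09257638] [0.00088795 0.00044752 0.01757476] [ 0.00299135 -0.00028023  0.09679448]
```

```bash
python3 -m inch '[0.005,0.001,0.0005,0.01,0,0,0,0.005,0,0,0.012,0,0,0,0.005,0,0,0.015,0,0,0,0.005,0,0,0.015,0,0,0,0.005,0,0,0.012,0,0,0,0.005,0,0,0.006,0,0,0,0.005,0,0,0,0,0,0,0.005,0,0,0,0,0,0]'; python3 hp.py
```

```text
t: 14.2
tool_pos: [0.5283, -0.0155, 0.1187]
tcp_rot: [0.315, 3.125, -0.0]
contact_force: [0.5, 0.4, -0.2]
finger_gap: 0.0153
grasp_force: 59.1
tip [ 0.52546116 -0.01493402  0.02186881] need tool [-2.81055427e-05  5.50930472e-04  1.86885204e-03] [ 0.48572196  0.43595212 -0.19890629]
[[335.26022251 270.95998299]
 [335.09428384 365.35648441]]
```

Now down the last 2 mm, open, and withdraw upward.

```bash
python3 -m inch '[0.005,0,0,0.0018,0,0,0,0.005,0,0,0,0,0,0,0.085,0,0,0,0,0,0,0.085,0,0,0,0,0,0,0.085,0,0,0,0,0,0,0.085,0,0,0,0,0,0,0.085,0,0,-0.02,0,0,0,0.085,0,0,-0.04,0,0,0,0.085,0,0,-0.05,0,0,0,0.085,0,0,-0.02,0,0,0]'
python3 - <<'E'
from h import *
st=r.observe(); p=viewer.camera('wrist'); print(st['tool_pos'])
np.savez('w6.npz',K=p['K'],dist_coeffs=p['dist_coeffs'],tool_from_camera=p['tool_from_camera'],color=p['color'],tool_pos=st['tool_pos'],tcp_rot=st['tcp_rot'])
print(proj(p,[[.5258,-.0148,.145],[.5258,-.0148,.08]],st))
cv2.imwrite('pics/w6.png',p['color'])
E
```

```text
t: 15.5
tool_pos: [0.5297, -0.0157, 0.2501]
tcp_rot: [0.314, 3.12, -0.0]
contact_force: [0.2, -0.8, 0.3]
finger_gap: 0.0848
grasp_force: 0.0
[ 0.52968151 -0.01569953  0.25007548]
[[271.86876122 204.97352926]
 [271.85929609 185.96198191]]
```

View pics/w6.png

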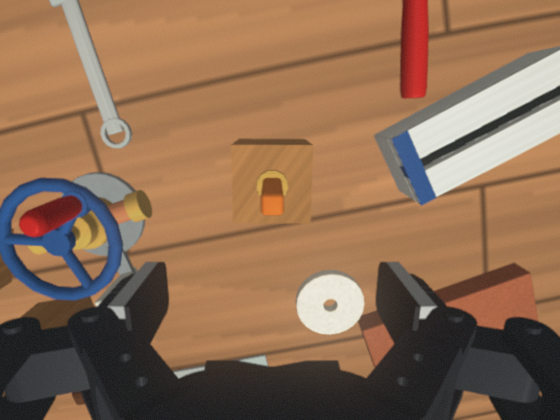

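The pick stands in its holder, with its handle at (272,205) and collar at (272,186). The whole handwheel is visible at about (62,240), with the red handle's top at (35,222). Next I fit the valve.

```bash
cat > fit6.py <<'E'
from h import *
from scipy.optimize import least_squares
d=np.load('w6.npz'); p={k:d[k] for k in ('K','dist_coeffs','tool_from_camera','color')}; st={'tool_pos':d['tool_pos'],'tcp_rot':d['tcp_rot']}
hsv=cv2.cvtColor(p['color'],cv2.COLOR_BGR2HSV)
m=cv2.inRange(hsv,np.array((100,120,60)),np.array((125,255,255))); m[:,140:]=0; m[:160]=0; m[310:]=0
n,l,s,_=cv2.connectedComponentsWithStats(m); i=1+np.argmax(s[1:,4]); print('blue',s[i])
hull=cv2.convexHull(np.argwhere(l==i)[:,::-1].astype(np.float32))[:,0]
for z in (.09,.096,.084):
    W=np.array([atz(p,q,z,st)[:2] for q in hull]); s_=least_squares(lambda a:np.hypot(*(W-a[:2]).T)-a[2],[.53,-.21,.058],loss='soft_l1',f_scale=.001).x; print('wheel',z,s_)
m=cv2.inRange(hsv,np.array((0,150,60)),np.array((6,255,255)))|cv2.inRange(hsv,np.array((174,150,60)),np.array((179,255,255))); m[:,140:]=0;m[:160]=0;m[310:]=0
n,l,s,c=cv2.connectedComponentsWithStats(m); i=1+np.argmax(s[1:,4]); print('red',s[i],c[i])
H=np.argwhere(l==i)[:,::-1].astype(np.float32); hh=cv2.convexHull(H)
th=np.linspace(0,6.28,40); ring=np.c_[np.cos(th),np.sin(th),0*th]*.01
def sil(x,y):
    P=proj(p,np.vstack([ring+[x,y,.0975],ring+[x,y,.1555]]),st).astype(np.float32); return cv2.convexHull(P)
def cost(a):
    q=sil(*a); o=np.zeros((420,560),np.uint8); mm=np.zeros((420,560),np.uint8)
    M1=cv2.moments(q); M2=cv2.moments(hh); x,y,w,h=[*q[:,0].min(0),*q[:,0].max(0)]; X,Y,Z,T=[*hh[:,0].min(0),*hh[:,0].max(0)]
    return [x-X,y-Y,w-Z,h-T,M1['m10']/M1['m00']-M2['m10']/M2['m00'],M1['m01']/M1['m00']-M2['m01']/M2['m00']]
o=least_squares(cost,[.51,-.185],diff_step=1e-3); print('handle',o.x,'res',np.round(o.fun,1))
p=viewer.camera('top'); c=p['color'][192:216,340:372]; h=cv2.cvtColor(c,cv2.COLOR_BGR2HSV); y,x=np.where((h[...,1]<40)&(h[...,2]>190)); print('post px',len(x),x.mean()+340,y.mean()+192,atz(p,(x.mean()+340,y.mean()+192),.076))
E
python3 fit6.py
```

```text
blue [   0  179  121  121 5316]
wheel 0.09 [ 0.53486354 -0.21265657  0.0572779 ]
wheel 0.096 [ 0.5334292  -0.20830211  0.05609063]
wheel 0.084 [ 0.53629788 -0.217011    0.05846516]
red [  19  196   62   41 1501] [ 48.81678881 215.96535643]
handle [ 0.50397791 -0.18096592] res [-4.3 -3.3  4.9  3.3  0.1 -0.2]
post px 14 355.5 202.71428571428572 [ 0.60884787 -0.20158841  0.076     ]
```

```bash
python3 -m inch '[0.085,-0.007,-0.0455,-0.01,0,0,0,0.085,-0.007,-0.0455,-0.01,0,0,0,0.085,-0.007,-0.0455,0,0,0,0,0.085,-0.006,-0.0455,0,0,0,0,0.085,0,0,0,0,0,0,0.085,0,0,0,0,0,0]'
sed -i 's/\[:,140:\]=0/[:,450:]=0/g; s/\[:160\]=0/[:20]=0/g; s/\[310:\]=0/[400:]=0/g; s/w6.npz/w7.npz/' fit6.py
python3 - <<'E'
from h import *
st=r.observe(); p=viewer.camera('wrist'); print(st['tool_pos'])
np.savez('w7.npz',K=p['K'],dist_coeffs=p['dist_coeffs'],tool_from_camera=p['tool_from_camera'],color=p['color'],tool_pos=st['tool_pos'],tcp_rot=st['tcp_rot'])
cv2.imwrite('pics/w7.png',p['color'])
for l,z in [('valve',0),('handle',.0975),('pick',.02)]:
    for a in spotter.place_of(l,p): print(l,np.round(a['at'],1),round(a['p'],2),np.round(atz(p,a['at'],z,st),3))
    for a in spotter.find_in(l,p): print(l,np.round(a['box'],1),round(a['p'],2))
E
python3 fit6.py
```

```text
t: 16.35
tool_pos: [0.5173, -0.1986, 0.265]
tcp_rot: [-0.315, -3.123, -0.002]
contact_force: [-1.1, 0.8, -0.2]
finger_gap: 0.0848
grasp_force: 0.0
[ 0.51732198 -0.19863082  0.26502826]
valve [262.8 193.2] 0.81 [ 0.537 -0.213  0.   ]
valve [274.5  40.4] 0.38 [ 0.38  -0.167  0.   ]
valve [197.7 149.3 133.1 139.7] 0.62
valve [254.4   3.1  49.7 124.1] 0.55
handle [289.3 176.7] 0.63 [ 0.507 -0.181  0.097]
handle [279.6 165.6  27.2  34.6] 0.7
pick [456.8 144.   73.6  34.4] 0.76
blue [209 189  78  70 942]
wheel 0.09 [ 0.54773973 -0.22271983  0.04147112]
wheel 0.096 [ 0.54590271 -0.22199413  0.04065541]
wheel 0.084 [ 0.54957665 -0.2234455   0.04228679]
red [280 169  26  30 545] [292.51192661 184.88623853]
handle [ 0.50554706 -0.18087406] res [-2.5 -5.4  2.7  5.  -0.6 -0.4]
post px 14 355.5 202.71428571428572 [ 0.60884787 -0.20158841  0.076     ]
```

Run:
```python
from h import *
from scipy.optimize import least_squares
d=np.load('w7.npz'); p={k:d[k] for k in ('K','dist_coeffs','tool_from_camera','color')}; st={'tool_pos':d['tool_pos'],'tcp_rot':d['tcp_rot']}
hsv=cv2.cvtColor(p['color'],cv2.COLOR_BGR2HSV)
m=cv2.inRange(hsv,np.array((100,110,50)),np.array((125,255,255)))
x,y,w,h=190,140,150,160; k=np.zeros_like(m); k[y:y+h,x:x+w]=m[y:y+h,x:x+w]
hull=cv2.convexHull(np.argwhere(k)[:,::-1].astype(np.float32))[:,0]; print(hull.min(0),hull.max(0))
for z in (.09,):
    W=np.array([atz(p,q,z,st)[:2] for q in hull]); f=least_squares(lambda a:np.hypot(*(W-a[:2]).T)-a[2],[.53,-.21,.058],loss='soft_l1',f_scale=.001); print(f.x,np.abs(f.fun).max())
    f=least_squares(lambda a:np.hypot(*(W-a[:2]).T)-.058,[.53,-.21],loss='soft_l1',f_scale=.001); print(f.x)
M=R.from_rotvec(st['tcp_rot']).as_matrix(); print('axes',M.round(3).tolist())
```

```text
[200. 152.] [325. 270.]
[ 0.53640421 -0.21060548  0.05566588] 0.0008243631757327355
[ 0.53648192 -0.20963008]
axes [[-0.98, 0.2, -0.002], [0.2, 0.98, 0.002], [0.003, 0.001, -1.0]]
```

```bash
python3 -m inch '[0.085,0.0146,0.015,0.02,0,0,0,0.085,0,0,0.04,0,0,0,0.085,0,0,0.04,0,0,0,0.085,0,0,0.04,0,0,0,0.085,0,0,0,0,0,0,0.005,0,0,0,0,0,0,0.005,0,0,0,0,0,0,0.005,0,0,0,0,0,0,0.005,0,0,0,0,0,0,0.005,0,0,0,0,0,0]'; python3 -c "
from h import *
s=r.observe();print(s['contact_force'],s['tool_pos'],s['joint_pos'])"
```

```text
t: 18.0
tool_pos: [0.5076, -0.1819, 0.1279]
tcp_rot: [0.315, 3.124, -0.001]
contact_force: [-1.2, 0.7, 4.7]
finger_gap: 0.0189
grasp_force: 58.4
[-1.19294496  0.73979661  4.72600782] [ 0.50758899 -0.18190536  0.12785606] [-4.64141338e-01  2.16051176e-01 -3.67256113e-01  9.85427062e-01
  2.30549905e-04 -2.63363495e-01]
```

```bash
cat > arc.py <<'E'
import sys; from h import *
cx,cy,rr,a0,st_,n=map(float,sys.argv[1:7])
s=r.observe(); M=R.from_rotvec(s['tcp_rot']).as_matrix(); X=np.array(s['tool_pos'])
d=X[:2]-[cx,cy]; print('now bearing',np.degrees(np.arctan2(d[1],d[0])),'r',np.hypot(*d),'F',s['contact_force'].round(1),'z',X[2])
if a0>900: a0=np.degrees(np.arctan2(d[1],d[0]))
P=[np.array([cx+rr*np.cos(t),cy+rr*np.sin(t),0]) for t in np.radians(a0+st_*np.arange(int(n)+1))]
for i in range(int(n)): v=M.T@(P[i+1]-P[i]); print(round(a0+st_*(i+1),1),*v[:2].round(4))
E
python3 arc.py .5366 -.2115 .042 999 -15 9
```

```text
now bearing 134.42943039397974 r 0.0414425030770523 F [-1.2  0.7  4.7] z 0.12785605514150938
119.4 -0.0073 0.0082
104.4 -0.0091 0.006
89.4 -0.0104 0.0035
74.4 -0.0109 0.0007
59.4 -0.0107 -0.0022
44.4 -0.0098 -0.0049
29.4 -0.0082 -0.0073
14.4 -0.006 -0.0091
-0.6 -0.0035 -0.0104
```

```bash
python3 -m inch '[0.005,-0.0073,0.0082,0,0,0,0,0.005,-0.0091,0.006,0,0,0,0,0.005,-0.0104,0.0035,0,0,0,0,0.005,-0.0109,0.0007,0,0,0,0,0.005,0,0,0,0,0,0]'; python3 arc.py .5366 -.2115 .042 999 -15 1
python3 -m inch '[0.005,-0.0107,-0.0022,0,0,0,0,0.005,-0.0098,-0.0049,0,0,0,0,0.005,-0.0082,-0.0073,0,0,0,0,0.005,0,0,0,0,0,0,0.005,0,0,0,0,0,0]'; python3 arc.py .5366 -.2115 .042 999 -5 8
```

```text
t: 18.62
tool_pos: [0.5494, -0.1709, 0.1279]
tcp_rot: [0.313, 3.122, 0.001]
contact_force: [0.9, 1.6, 4.6]
finger_gap: 0.0184
grasp_force: 59.0
now bearing 72.47060958640331 r 0.04253180457017956 F [0.9 1.6 4.6] z 0.12786134526789134
57.5 -0.0107 -0.0026
t: 19.25
tool_pos: [0.5747, -0.1916, 0.1279]
tcp_rot: [0.314, 3.121, -0.002]
contact_force: [4.2, -0.1, 5.6]
finger_gap: 0.0188
grasp_force: 59.0
now bearing 27.531225670772013 r 0.04296052271829661 F [ 4.2 -0.1  5.6] z 0.12787408640817138
22.5 -0.0022 -0.0029
17.5 -0.0019 -0.0031
12.5 -0.0016 -0.0033
7.5 -0.0013 -0.0034
2.5 -0.001 -0.0035
-2.5 -0.0007 -0.0036
-7.5 -0.0004 -0.0036
-12.5 -0.0001 -0.0037
```

```bash
python3 -m inch '[0.005,-0.0022,-0.0029,0,0,0,0,0.005,-0.0019,-0.0031,0,0,0,0,0.005,-0.0016,-0.0033,0,0,0,0,0.005,0,0,0,0,0,0]'; python3 arc.py .5366 -.2115 .042 999 -5 1
python3 -m inch '[0.005,-0.0013,-0.0034,0,0,0,0,0.005,0,0,0,0,0,0,0.005,0,0,0,0,0,0]'; python3 arc.py .5366 -.2115 .042 999 -5 1
python3 -m inch '[0.005,-0.001,-0.0035,0,0,0,0,0.005,0,0,0,0,0,0,0.005,0,0,0,0,0,0]'; python3 arc.py .5366 -.2115 .042 999 -5 1
```

```text
t: 19.75
tool_pos: [0.5782, -0.2008, 0.1279]
tcp_rot: [0.314, 3.121, 0.002]
contact_force: [4.6, 1.4, 6.3]
finger_gap: 0.0185
grasp_force: 59.2
now bearing 14.354107644919099 r 0.042976931509200574 F [4.6 1.4 6.3] z 0.1278740867157603
9.4 -0.0015 -0.0034
t: 20.12
tool_pos: [0.579, -0.2045, 0.1279]
tcp_rot: [0.313, 3.121, 0.001]
contact_force: [4.4, 1.6, 6.1]
finger_gap: 0.0187
grasp_force: 59.1
now bearing 9.37223036669556 r 0.04294692221183526 F [4.4 1.6 6.1] z 0.1279211304354348
4.4 -0.0012 -0.0035
t: 20.5
tool_pos: [0.5792, -0.2062, 0.1279]
tcp_rot: [0.312, 3.121, 0.008]
contact_force: [5.1, 5.7, 7.2]
finger_gap: 0.0188
grasp_force: 59.4
now bearing 7.033451276042359 r 0.04290405546153773 F [5.1 5.7 7.2] z 0.12786619958344211
2.0 -0.001 -0.0035
```

```bash
python3 -m inch '[0.005,-0.0005,-0.0025,0,0,0,0,0.005,0,0,0,0,0,0,0.005,0,0,0,0,0,0]'; python3 arc.py .5366 -.2115 .042 999 -5 1
python3 -m inch '[0.005,-0.0005,-0.003,0,0,0,0,0.005,0,0,0,0,0,0,0.005,0,0,0,0,0,0]'; python3 arc.py .5366 -.2115 .042 999 -5 1
```

```text
t: 20.88
tool_pos: [0.5792, -0.2065, 0.1279]
tcp_rot: [0.31, 3.122, 0.015]
contact_force: [5.3, 12.2, 8.9]
finger_gap: 0.0186
grasp_force: 59.7
now bearing 6.735025816938403 r 0.04287722588582582 F [ 5.3 12.2  8.9] z 0.12785516210577677
1.7 -0.001 -0.0035
t: 21.25
tool_pos: [0.5791, -0.2068, 0.1278]
tcp_rot: [0.308, 3.122, 0.025]
contact_force: [6.4, 18.6, 11.6]
finger_gap: 0.0184
grasp_force: 60.1
now bearing 6.368938483464343 r 0.0427839429968992 F [ 6.4 18.6 11.6] z 0.1278030648208147
1.4 -0.001 -0.0035
```

```bash
python3 -m inch '[0.005,0.0005,0.0035,0,0,0,0,0.005,0.0005,0.003,0,0,0,0,0.005,0,0,0,0,0,0]'
python3 - <<'E'
import numpy as np; from scipy.optimize import least_squares
P=np.array([(.5076,-.1819),(.5494,-.1709),(.5747,-.1916),(.5782,-.2008),(.5790,-.2045)])
f=least_squares(lambda a:np.hypot(*(P-a).T)-.042,[.537,-.211]); print(f.x,f.fun)
E
python3 arc.py .537 -.2115 .042 8 20 18
```

```text
t: 21.62
tool_pos: [0.5792, -0.2061, 0.1279]
tcp_rot: [0.312, 3.122, 0.003]
contact_force: [4.2, 4.0, 6.4]
finger_gap: 0.0186
grasp_force: 59.5
[ 0.53756669 -0.21124973] [-5.46913549e-05  4.91089121e-05  1.18363393e-05 -4.45163117e-05
 -2.05057375e-05]
now bearing 7.24640662259943 r 0.04256543166192391 F [4.2 4.  6.4] z 0.12787528637855028
28.0 0.0072 0.0127
48.0 0.0111 0.0095
68.0 0.0137 0.0051
88.0 0.0146 0.0001
108.0 0.0138 -0.0049
128.0 0.0113 -0.0093
148.0 0.0074 -0.0126
168.0 0.0027 -0.0143
188.0 -0.0024 -0.0144
208.0 -0.0072 -0.0127
228.0 -0.0111 -0.0095
248.0 -0.0137 -0.0051
268.0 -0.0146 -0.0001
288.0 -0.0138 0.0049
308.0 -0.0113 0.0093
328.0 -0.0074 0.0126
348.0 -0.0027 0.0143
368.0 0.0024 0.0144
```

```bash
python3 -m inch '[0.005,0.0072,0.0127,0,0,0,0,0.005,0.0111,0.0095,0,0,0,0,0.005,0.0137,0.0051,0,0,0,0,0.005,0.0146,0.0001,0,0,0,0,0.005,0.0138,-0.0049,0,0,0,0,0.005,0.0113,-0.0093,0,0,0,0,0.005,0.0074,-0.0126,0,0,0,0,0.005,0.0027,-0.0143,0,0,0,0,0.005,0,0,0,0,0,0]'; python3 arc.py .5376 -.2112 .042 999 20 1
```

```text
t: 22.75
tool_pos: [0.4958, -0.2061, 0.1279]
tcp_rot: [0.316, 3.122, -0.004]
contact_force: [2.8, -2.0, 7.0]
finger_gap: 0.0187
grasp_force: 59.7
now bearing 173.0997172311611 r 0.0420624315769465 F [ 2.8 -2.   7. ] z 0.12786806666890677
193.1 -0.0037 -0.0141
```

```bash
python3 -m inch '[0.005,-0.0024,-0.0144,0,0,0,0,0.005,-0.0072,-0.0127,0,0,0,0,0.005,-0.0111,-0.0095,0,0,0,0,0.005,-0.0137,-0.0051,0,0,0,0,0.005,-0.0146,-0.0001,0,0,0,0,0.005,-0.0138,0.0049,0,0,0,0,0.005,-0.0113,0.0093,0,0,0,0,0.005,-0.0074,0.0126,0,0,0,0,0.005,-0.0027,0.0143,0,0,0,0,0.005,0,0,0,0,0,0]'; python3 arc.py .5376 -.2112 .042 999 20 1
```

```text
t: 24.0
tool_pos: [0.5783, -0.2215, 0.1279]
tcp_rot: [0.313, 3.123, -0.001]
contact_force: [2.6, 0.5, 6.8]
finger_gap: 0.0183
grasp_force: 59.8
now bearing -14.259766422603892 r 0.042008150354387756 F [2.6 0.5 6.8] z 0.12787152069061808
5.7 0.0018 0.0145
```

```bash
python3 -m inch '[0.005,0.0024,0.0144,0,0,0,0,0.005,0.0072,0.0127,0,0,0,0,0.005,0.0111,0.0095,0,0,0,0,0.005,0.0137,0.0051,0,0,0,0,0.005,0.0146,0.0001,0,0,0,0,0.005,0.0138,-0.0049,0,0,0,0,0.005,0.0113,-0.0093,0,0,0,0,0.005,0.0074,-0.0126,0,0,0,0,0.005,0.0027,-0.0143,0,0,0,0,0.005,0,0,0,0,0,0]'; python3 arc.py .5376 -.2112 .042 999 20 1
python3 -m inch '[0.005,-0.0024,-0.0144,0,0,0,0,0.005,-0.0072,-0.0127,0,0,0,0,0.005,-0.0111,-0.0095,0,0,0,0,0.005,-0.0137,-0.0051,0,0,0,0,0.005,-0.0146,-0.0001,0,0,0,0,0.005,-0.0138,0.0049,0,0,0,0,0.005,-0.0113,0.0093,0,0,0,0,0.005,-0.0074,0.0126,0,0,0,0,0.005,-0.0027,0.0143,0,0,0,0,0.005,0,0,0,0,0,0]'; python3 arc.py .5376 -.2112 .042 999 7 5
```

```text
t: 25.25
tool_pos: [0.4959, -0.206, 0.1279]
tcp_rot: [0.316, 3.122, -0.004]
contact_force: [2.8, -2.5, 6.9]
finger_gap: 0.0182
grasp_force: 59.8
now bearing 172.93915285309453 r 0.042041288696909 F [ 2.8 -2.5  6.9] z 0.12785125496157715
192.9 -0.0037 -0.0141
t: 26.5
tool_pos: [0.5783, -0.2215, 0.1279]
tcp_rot: [0.313, 3.123, -0.001]
contact_force: [2.9, 0.1, 7.9]
finger_gap: 0.0183
grasp_force: 59.9
now bearing -14.188277078721844 r 0.042026599377536285 F [2.9 0.1 7.9] z 0.12790908686228167
-7.2 0.0001 0.0051
-0.2 0.0007 0.0051
6.8 0.0013 0.005
13.8 0.0019 0.0048
20.8 0.0025 0.0045
```

```bash
python3 -m inch '[0.005,0.0001,0.0051,0,0,0,0,0.005,0.0007,0.0051,0,0,0,0,0.005,0.0013,0.005,0,0,0,0,0.005,0,0,0,0,0,0,0.005,0,0,0,0,0,0,0.005,0,0,0,0,0,0]'; python3 arc.py .5376 -.2112 .042 999 2 1
python3 - <<'E'
from h import *
p=viewer.camera('top')
s=spotter.place_of('pick',p); print([(np.round(a['at'],1),round(a['p'],2)) for a in s], proj(p,[[.5256,-.0146,.02]]))
p=viewer.camera('side'); s=spotter.place_of('pick',p); print([(np.round(a['at'],1),round(a['p'],2)) for a in s], proj(p,[[.5256,-.0146,.02],[.5256,-.0146,.145]]))
s=spotter.find_in('pick',p); print([(np.round(a['box'],1),round(a['p'],2)) for a in s])
E
```

```text
t: 27.25
tool_pos: [0.5794, -0.2069, 0.1279]
tcp_rot: [0.314, 3.122, -0.002]
contact_force: [2.3, -0.7, 6.6]
finger_gap: 0.0184
grasp_force: 59.8
now bearing 5.83517935888359 r 0.0419853843876445 F [ 2.3 -0.7  6.6] z 0.12787280070826054
7.8 0.0005 0.0014
[(array([297.6, 227.2]), 0.5), (array([346.7, 162.5]), 0.34)] [[297.45393999 229.63805536]]
[] [[266.78525562 230.65775093]
 [266.95830549 194.93712313]]
[(array([265.9, 197.5,   7.1,  16.2]), 0.73), (array([167.8, 196.3,  63.9,  15.2]), 0.32)]
```

```bash
python3 -c "
from cell import r
s=r.observe();print(s['joint_velocities'],s['grasp_force']);print(r.close_job())"
```

```text
[ 0.00139577  0.00105022 -0.00220098 -0.00100702 -0.00016776 -0.00079651] 59.75736944790697
the job is handed in; nothing more can be done
None
```

I drew the pick through the slot from the blue end to the brass end at about 4.7 cm/s and stood it back in its holder. I then closed the valve to its stop and backed it off two turns, to within about 2° by the arm's readings. The job is handed in with the handle still gripped; `close_job` gave no verdict.

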